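Lay a speaker on its back for a driver change

ROBOT

A 6-joint arm with a two-finger parallel gripper is mounted at the origin on the work surface. World frame = base frame: x ahead of the robot, y to its left, z up, the work surface at z = 0. Lengths are in mm, angles in rad, forces in N, time in s.
With the tool pointing down it reaches from about 325 to 1000 mm from the base axis. Payload 5.1 kg.
Tool frame: the origin (TCP) lies where the fingers leave the gripper's body, on its centre line; the fingertips stand 73 mm ahead of it and the grasp point (between the pads) lies 54 mm ahead of it; z points along the fingers, y is the line along which they close (so a half turn about z gives the same grasp; the last joint's range is limited). The gripper opens to 85 mm and grips with 20 to 120 N. Pads are 22 mm wide; open, the fingers measure 114 mm over their backs; the gripper's body (76 mm by 85 mm) begins 54 mm behind the grasp point. The pads swing forward as they close: fully open they stand 13 mm farther back than shut.
Start: joints at [1.204, 0.124, 1.65, -0, 1.367, -0.083], TCP at [182.025, 623.981, 303.922] pointing down, gripper open.
Joint ranges: [-2.61, 2.61], [-1.02, 2.33], [0.03, 2.71], [-1.35, 4.49], [0.32, 2.68], [-2.91, 2.91]. Speed limits (rad/s): [2.57, 2.57, 3.14, 3.14, 3.14, 3.14].

INTERFACE

Orientations are given as a unit quaternion [w, x, y, z].
In Python, from cell import env, viewer gives the robot as it stands. The module is installed in compiled form; this text tells all that it offers.
- The arm moves only by the shell command python3 -m handwheel 'ROWS' [OPENING] [FORCE]. ROWS is JSON, a list of rows, each a list of 4 numbers: the shift along the tool's x, y, z in m, then the turn about the tool's z in degrees. In form: [[dx, dy, dz, turn], ...]. A call has 1 to 10 rows; each row shifts and turns the commanded pose from where the row before left it, along the tool's axes as they then stand; what a row does not reach is not made up. A row lasts 1/8 s, in which the tool goes at most 62.5 mm and 10.7 degrees, less where a joint would pass 70% of its speed; a pose out of reach is approached as far as the arm can. A call is refused whole if a number of a shift passes 0.0625 or a number of a turn 10.7, either way. A call with a gripper value outside its range is refused whole. OPENING is the closure, from -1 (fully open) to 1 (shut), so that 0 is half open, set as the call begins (- or left out, the last holds). The fingers move at their own pace and stop on an object; FORCE is the grip in N (left out, the last holds). Time passes only in rows, so rows that do not move let the fingers close. It gives the time, the measured TCP pose, the force, the opening and the grip force at its end, in the units of the state.
- env.read_state(): the state, without advancing time (a new reading comes with each control period).
- viewer.capture(name): name is "scene" or "top"; returns the picture (400x640x3 uint8, red, green, blue); there is no depth.
- viewer.get_calibration(name): a dict with "fx", "fy", "cx", "cy" (pixels), "R" (3x3) and "t" (3): a world point X has camera coordinates R X + t. Camera axes: x right, y down, z forward; pixel columns grow to the right and rows downward; lengths in mm; the calibration is good to about 2 mm. A picture is of the moment at which its call begins. get_calibration takes no time and is no camera call.
- env.finish_job(): hands the job in; it is judged then, once.
The state is a dict: "t": time; "joints": joint angles; "joint_velocities": joint speeds; "tau": joint torques, N m; "position": TCP position; "ee_rot": TCP orientation; "contact_force": force on the tool from outside, world axes, zero at the start; "moment": the same for the moment, N m; "finger_gap": finger opening in mm; "grip_force": force on a finger pad.
Only numpy, scipy, OpenCV 4.12 (cv2) and the standard library are available. Lean on these libraries where they do the work, as an engineer would, in place of code of your own. Each camera call takes 0.05 s, during which the arm holds its last target. There are 200 camera calls.

TASK

The taller of the two speakers is due for a driver change: push it over from its front so that it falls onto its back on the mat, drivers facing up, then push it along the mat until its top end is up square against the wooden batten at the far edge. Only push it, never lift or carry it, and leave the short speaker and the other things where they are.

Things in the scene. Friction and masses are not known exactly. Their poses are not given: they have to be found in the camera images.
- tall_speaker: tall bookshelf speaker: closed dark wood box 85 deep x 100 wide x 150 tall, 0.5-0.8 kg, flat black front with two round drivers, small above large. Starts standing loose on the mat, front to the robot. Origin: centre of underside; z: underside to top; x: front to back (front at -42.5 mm); y: width. Pushed near its top it tips over its lower back edge, falling by itself past 30 degrees; pushed low it slides
- tall_speaker_center (a point): centre of the tall speaker's box, 75 mm above its underside
- tall_speaker_top (a point): centre of the tall speaker's top face, 150 mm from its underside
- mat: fixed green service mat 420 (x) x 620 (y), 4 mm thick, lying on the bench; origin at the centre of its underside, x points away from the robot towards the batten. It differs in place and yaw from run to run
- stop_face (a point): fixed wooden batten across the far edge of the mat: 22 thick (x) x 600 long (y), its top 30 mm above the bench. This point is the middle of its face towards the robot, 187.5 mm from the mat's origin along the mat's x, 17 mm above the bench; axes as the mat's
- short_speaker_center (a point): centre of the short bookshelf speaker, a bystander: dark wood box 85 deep x 100 wide x 100 tall with one driver, standing on the mat beside the tall one (either side)
- screw_jar_c (a point): centre of a small screw jar, diameter 36, height 42, standing on the mat between the two speakers; bystander
- spare_driver_c (a point): centre of a spare loudspeaker driver, diameter 62, height 36, on the mat near its right (-y) edge; bystander
- screwdriver_grip (a point): handle of a 170 mm screwdriver lying on the mat near its left (+y) edge; bystander
- spray_can_c (a point): centre of a spray can, diameter 52, height 150, on the bench left of the mat; bystander
- tape_roll_c (a point): centre of a tape roll, diameter 68, height 19, lying on the mat near its right (-y) edge, farther back; bystander
- meter_c (a point): centre of a multimeter 140 x 72 x 30 lying on the bench right of the mat; bystander
- parts_bin_c (a point): centre of an open bin 140 x 100 x 60 on the bench left of the mat; bystander
Mind the look-alikes: they are no part of the job. Leave any purple look-alike of the tall_speaker alone.

How it is judged (in metres and radians):
On the way, in this order (a step that is already met when the one before it is completed fails the run):
1. the tall speaker lies on its back on the mat, drivers up, still clear of the batten (its top centre over 15 mm short of it) (angle between tall_speaker's own x axis and vertical above 2.97 rad and height (world z) of tall_speaker_center below 0.056 m and linear speed of tall_speaker below 0.02 m/s and x of tall_speaker_top in the frame of stop_face below -0.015 m), for 0.2 s.
2. lying on its back, it has been pushed with its top end against the batten (angle between tall_speaker's own x axis and vertical above 2.97 rad and height (world z) of tall_speaker_center below 0.056 m and x of tall_speaker_top in the frame of stop_face above -0.01 m and angle between the z axis of tall_speaker and the x axis of mat, either way round below 0.17 rad), for 0.2 s.
At the end, for the whole second after the job is handed in: The tall speaker lies at rest flat on its back on the mat (within 0.17 rad, drivers up), its top face's centre within 10 mm of the batten's face and its length within 0.17 rad of square to the batten (all of step 2 and linear speed of tall_speaker below 0.02 m/s); the robot touches nothing.
It fails at once if the tall speaker is lifted clear of the mat (centre over 110 mm high, or over 72 mm high when lying on its back) (height (world z) of tall_speaker_center above 0.11 m or (angle between tall_speaker's own x axis and vertical above 2.9 rad and height (world z) of tall_speaker_center above 0.072 m)).
It fails at once if the short speaker or another bystander is moved by more than 20 mm (distance of any of short_speaker_center, screw_jar_c, spare_driver_c, screwdriver_grip, spray_can_c, tape_roll_c, meter_c, parts_bin_c from where it was at the start of the episode above 0.02 m).
It also fails if it takes over 51 s, if anything falls off the work surface, if the arm or the gripper's body presses on something with over 40 N, if the wrist force passes 120 N, or if a joint passes its speed limit or range.

## Working session

There is one attempt and no reset: what is moved stays moved. The work goes in short steps, Python scripts to look and compute and a shell command to move; the robot and the scene stay as the last step left them, time stands still between calls to the robot, and variables do not carry over. Pictures are saved under pics/ and viewed, at most 10 in all, crops included, and the job is handed in when it is done.

```bash
mkdir -p pics; python3 - <<'E'
from cell import env, viewer
import cv2
for n in("scene","top"):
    cv2.imwrite(f"pics/{n}0.png",cv2.resize(viewer.capture(n)[:,:,::-1],(800,500),interpolation=cv2.INTER_CUBIC))
    print(n,viewer.get_calibration(n))
print(env.read_state())
E
```

```text
scene {'fx': 478.691735360947, 'fy': 478.691735360947, 'cx': 316.32608165934073, 'cy': 195.8085802949919, 'R': array([[ 0.50777627,  0.86132574, -0.01677006],
       [ 0.47153805, -0.29417133, -0.83133332],
       [-0.72098206,  0.41422361, -0.55552108]]), 't': array([-249.88203545, -143.08350101, 1867.17747735])}
top {'fx': 444.6854797648335, 'fy': 444.6854797648335, 'cx': 313.7065951943696, 'cy': 191.37581092517175, 'R': array([[-0.02613088, -0.99965313, -0.00328517],
       [-0.99878203,  0.02624541, -0.04178083],
       [ 0.04185256,  0.0021894 , -0.9991214 ]]), 't': array([  13.90592326,  510.88163574, 1740.29313172])}
{'t': 0.1, 'joints': array([ 1.20437173e+00,  1.24437222e-01,  1.65152140e+00,  2.31956109e-05,
        1.36751196e+00, -8.26217039e-02]), 'joint_velocities': array([ 0.00133618, -0.0006632 , -0.00365838, -0.00023793, -0.00045333,
        0.00072312]), 'tau': array([ 2.55865152e-04, -4.24929500e+01, -3.66654718e+01, -1.16883825e-04,
        3.98568751e-03,  1.21472360e-05]), 'position': array([181.8946463 , 623.60235608, 302.78702582]), 'ee_rot': array([-2.20124120e-04,  1.41427970e-01,  9.89948103e-01, -9.12867970e-04]), 'contact_force': array([ 0.05791775, -0.01151652,  0.27922805]), 'moment': array([-0.02391471, -0.0281742 , -0.03312734]), 'grip_force': 0.0, 'finger_gap': 85.21239858099358}
```

View pics/scene0.png

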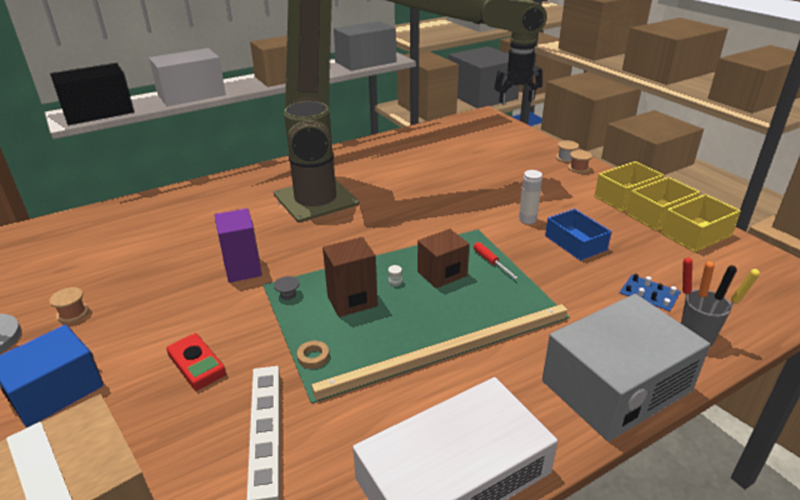

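View pics/top0.png

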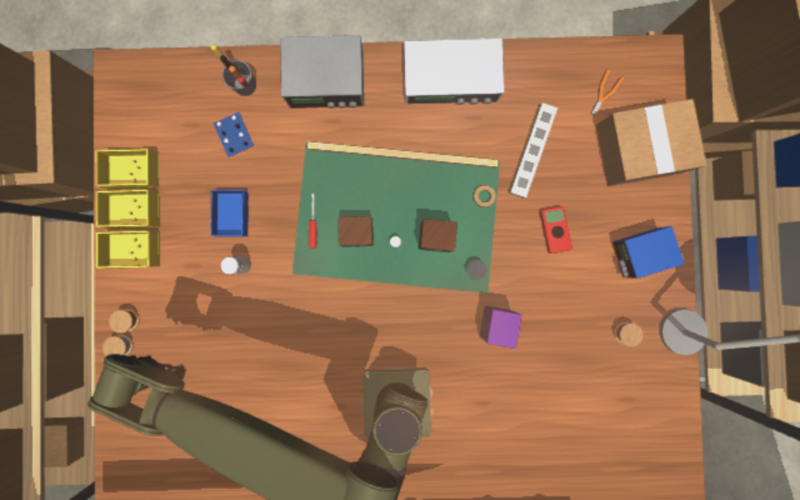

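The tall speaker sits in the top view at about (438,235), the short one at (355,230), and the jar between them at (395,241). The spare driver is at (476,268) and the purple look-alike at (502,328). I'll enlarge for exact corners.

```bash
python3 - <<'E'
from cell import env, viewer
import cv2
im=viewer.capture("top")[:,:,::-1]
cv2.imwrite("pics/c1.png",cv2.resize(im[108:248,230:410],(720,560),interpolation=cv2.INTER_CUBIC))
E
```

```text
(no output)
```

View pics/c1.png

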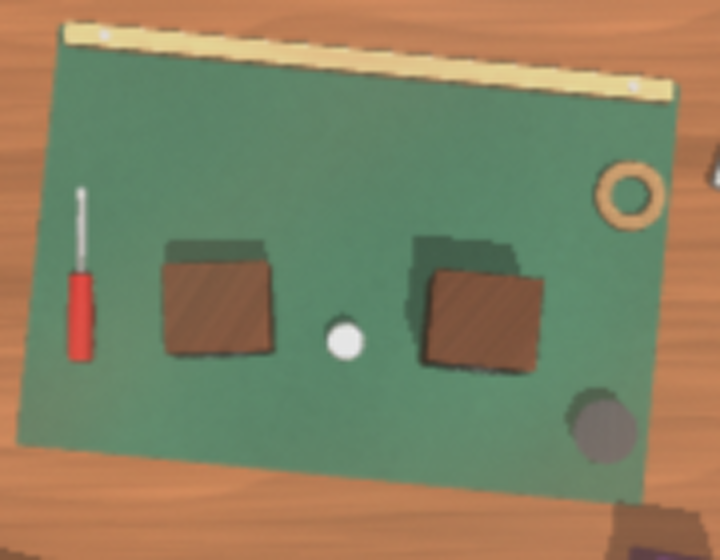

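Crop: tall speaker's top corners are at (432,269), (544,279), (536,371) and (428,360). The batten's near edge runs (64,45)–(672,101), and the mat's front corners are (18,445) and (640,503).

```bash
cat > h.py <<'E'
import numpy as np
from cell import env, viewer
def w(u,v,z,cam="top"):
    c=viewer.get_calibration(cam); R=np.array(c["R"]); t=np.array(c["t"])
    d=R.T@np.array([(u-c["cx"])/c["fx"],(v-c["cy"])/c["fy"],1]); o=-R.T@t
    return (o+d*(z-o[2])/d[2])[:2]
def cr(x,y,z): return w(230+x/4-.375,108+y/4-.375,z)
E
python3 - <<'E'
from h import *
np.set_printoptions(precision=1,suppress=True)
c=[cr(x,y,154) for x,y in((432,269),(544,279),(536,371),(428,360))]
print("tall",c,np.mean(c,0)); e=c[0]-c[1]+c[3]-c[2]; print("yaw",np.degrees(np.arctan2(-e[0],e[1])))
a,b=cr(64,45,30),cr(672,101,30); print("batten",a,b,np.degrees(np.arctan2(-(a-b)[0],(a-b)[1])))
a,b=cr(18,445,4),cr(640,503,4); print("matfront",a,b,np.degrees(np.arctan2(-(a-b)[0],(a-b)[1])))
print("jar",cr(345,341,46),"drv",cr(604,431,40),"tape",cr(630,196,23),"short",cr(217,308,104),"purple",w(502*.8,328*.8,150))
q=env.read_state()["ee_rot"]
from scipy.spatial.transform import Rotation as Ro
print(Ro.from_quat(q,scalar_first=True).as_matrix())
E
```

```text
tall [array([562.6, -87.9]), array([ 550.8, -188.9]), array([ 467.8, -179.1]), array([480.3, -82. ])] [ 515.4 -134.5]
yaw -6.968797839656714
batten [801.8 260. ] [ 730.7 -333.8] -6.832949361916671
matfront [411.1 317.2] [ 338.2 -293.8] -6.805076606262721
jar [503.6  -7.8] drv [ 410.3 -255.4] tape [ 639.3 -290.8] short [535.3 110.9] purple [ 241.3 -309.2]
[[-1.   0.3 -0. ]
 [ 0.3  1.  -0. ]
 [ 0.  -0.  -1. ]]
```

```bash
python3 -m handwheel '[[0,0,0,-9.5],[-0.0235,-0.051,0,0],[-0.0235,-0.051,0,0],[-0.0235,-0.051,0,0],[-0.0235,-0.051,0,0],[-0.0235,-0.051,0,0],[-0.0235,-0.051,0,0],[-0.0235,-0.051,0,0]]' 0; python3 -m handwheel '[[-0.0235,-0.051,0,0],[-0.0235,-0.051,0,0],[-0.0235,-0.051,0,0],[-0.0235,-0.051,0,0],[-0.0235,-0.051,0,0],[-0.0235,-0.051,0,0],[-0.0235,-0.051,0,0],[0,0,0,0]]'
cat >> h.py <<'E'
def tool():
    from scipy.spatial.transform import Rotation as Ro
    s=env.read_state(); M=Ro.from_quat(s["ee_rot"],scalar_first=True).as_matrix(); p=s["position"]
    a=np.radians(-6.85); mx=np.array([np.cos(a),np.sin(a)]); my=np.array([-mx[1],mx[0]])
    print("t",s["t"],"along,lat,z",p[:2]@mx,p[:2]@my,p[2],"tool x yaw err",np.degrees(np.arctan2(M[:2,0]@-my,M[:2,0]@-mx)),"gap",s["finger_gap"],"F",s["contact_force"])
E
python3 -c "from h import *;tool()"
```

```text
t: 1.15
position: [303.3, 248.4, 303.7]
ee_rot: [0.0, 0.059, 0.998, -0.0]
contact_force: [0.5, -0.2, 0.7]
finger_gap: 42.5
grip_force: 0.0
t: 2.15
position: [424.9, -126.6, 303.5]
ee_rot: [-0.001, 0.062, 0.998, 0.0]
contact_force: [-0.5, 0.9, 0.1]
finger_gap: 42.6
grip_force: 0.0
t 2.15 along,lat,z 436.95061773319696 -75.0251317687996 303.4792943551095 tool x yaw err -0.2127758695930954 gap 42.64951635537354 F [-0.48083627  0.93415402  0.13525663]
```

```bash
python3 -m handwheel '[[0,0.001,0.05,0],[0,0.001,0.05,0],[-0.02,0,0,0],[-0.01,0,0,0],[-0.008,0,0,0],[-0.008,0,0,0],[-0.008,0,0,0],[-0.008,0,0,0],[0,0,0,0]]'; python3 - <<'E'
from h import *
import cv2
tool()
cv2.imwrite("pics/s2.png",cv2.resize(viewer.capture("scene")[130:330,200:480,::-1],(784,560),interpolation=cv2.INTER_CUBIC))
E
```

```text
t: 3.28
position: [487.0, -129.2, 203.9]
ee_rot: [0.0, 0.059, 0.998, 0.0]
contact_force: [-2.7, -0.6, 0.8]
finger_gap: 42.6
grip_force: 0.9
t 3.275 along,lat,z 498.97570002053567 -70.17835202269178 203.8810163984113 tool x yaw err 0.09496535330153673 gap 42.55126988552475 F [-2.68226688 -0.56835799  0.83525369]
```

View pics/s2.png

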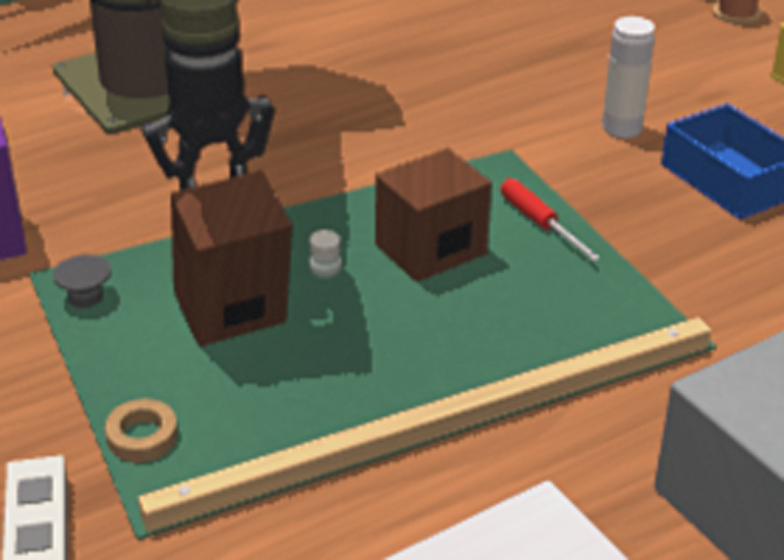

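The speaker, at (235,260), is tilting over its lower back edge with both fingers on its front near the top. I'll keep pushing.

```bash
python3 -m handwheel '[[-0.01,0,0,0],[-0.01,0,0,0],[-0.01,0,0,0],[-0.01,0,0,0],[-0.008,0,0,0],[0,0,0,0],[0,0,0,0],[0,0,0,0],[0,0,0,0]]'; python3 - <<'E'
from h import *
import cv2
tool()
cv2.imwrite("pics/s3.png",cv2.resize(viewer.capture("scene")[130:330,200:480,::-1],(784,560),interpolation=cv2.INTER_CUBIC))
E
```

```text
t: 4.45
position: [534.0, -134.7, 203.9]
ee_rot: [0.0, 0.059, 0.998, -0.0]
contact_force: [0.2, 0.1, -0.2]
finger_gap: 42.4
grip_force: 0.0
t 4.45 along,lat,z 546.2213208087317 -70.07188161111613 203.9372811507309 tool x yaw err 0.08697849772945017 gap 42.42708248720422 F [ 0.24307388  0.11277979 -0.21268179]
```

View pics/s3.png

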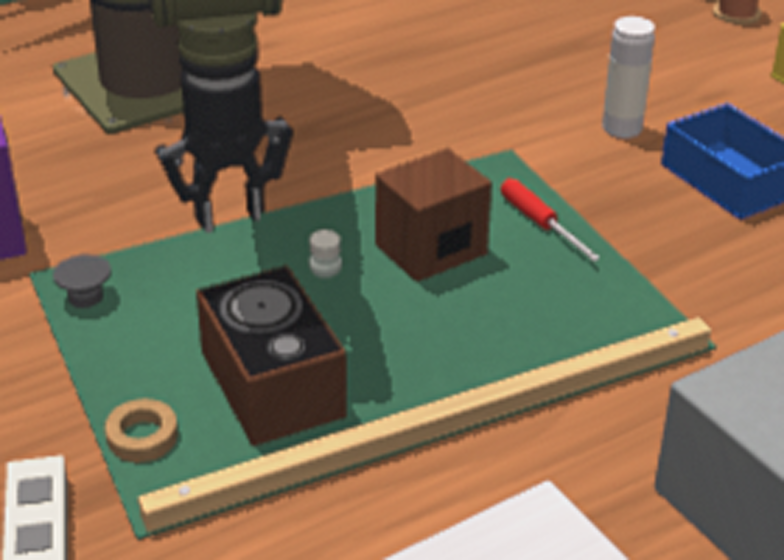

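It now lies on its back with the drivers up and clear of the batten. The upper-face corners are (198,293), (290,266), (250,377) and (345,348); the lower top-end edge runs (257,443)–(346,414).

```bash
python3 - <<'E'
from h import *
a=np.radians(-6.85); mx=np.array([np.cos(a),np.sin(a)]); my=np.array([-mx[1],mx[0]])
f=lambda x,y,z:(lambda p:print(round(p@mx,1),round(p@my,1)))(w(200+x/2.8-.3,130+y/2.8-.3,z,"scene"))
for x,y in((198,293),(290,266),(250,377),(345,348)): f(x,y,89)
f(257,443,4);f(346,414,4)
print("batten top near edge");f(140,496,30);f(705,320,30)
E
```

```text
586.8 -121.9
584.4 -22.3
723.9 -119.2
723.6 -23.8
723.4 -116.3
722.7 -23.2
batten top near edge
766.4 -242.7
775.6 356.8
```

```bash
python3 -m handwheel '[[-0.0,-0.002,0,0],[0.02,0,0,0],[0,0,0.045,0],[0,0,0.045,0],[0,0,0,0],[-0.015,0,0,0],[-0.01,0,0,0],[-0.008,0,0,0],[-0.008,0,0,0],[0,0,0,0]]'; python3 -m handwheel '[[-0.005,0,0,0],[-0.005,0,0,0],[-0.005,0,0,0],[-0.005,0,0,0],[-0.005,0,0,0],[0,0,0,0]]';python3 -c "from h import *;tool()"
```

```text
t: 5.75
position: [555.4, -139.3, 114.1]
ee_rot: [0.0, 0.059, 0.998, -0.0]
contact_force: [0.8, 0.3, -0.2]
finger_gap: 42.8
grip_force: 0.0
t: 6.5
position: [580.4, -142.3, 114.1]
ee_rot: [0.001, 0.059, 0.998, -0.0]
contact_force: [-0.6, -0.0, -1.0]
finger_gap: 43.0
grip_force: 0.0
t 6.5 along,lat,z 593.2428281074883 -72.04607864219015 114.14080049649655 tool x yaw err 0.09408194086007272 gap 43.01124312638239 F [-0.57338843 -0.03836378 -0.98070356]
```

Push on in small steps, watching the force for batten contact.

```bash
python3 -m handwheel '[[-0.004,0,0,0],[-0.004,0,0,0],[-0.003,0,0,0]]'|grep -E "force|pos"; python3 -m handwheel '[[-0.002,0,0,0],[-0.002,0,0,0]]'|grep -E "force|pos";python3 - <<'E'
from h import *
import cv2
tool()
cv2.imwrite("pics/s4.png",cv2.resize(viewer.capture("scene")[180:320,220:400,::-1],(720,560),interpolation=cv2.INTER_CUBIC))
E
```

```text
position: [589.7, -143.2, 113.8]
contact_force: [-13.6, 2.0, 5.0]
grip_force: 0.0
position: [590.2, -142.7, 111.9]
contact_force: [-23.4, 4.5, 7.8]
grip_force: 0.0
t 7.125 along,lat,z 603.0203243559554 -71.30054732151905 111.94789376950246 tool x yaw err 0.04009052940155585 gap 42.57857162953128 F [-23.44480434   4.53131028   7.79986661]
```

View pics/s4.png

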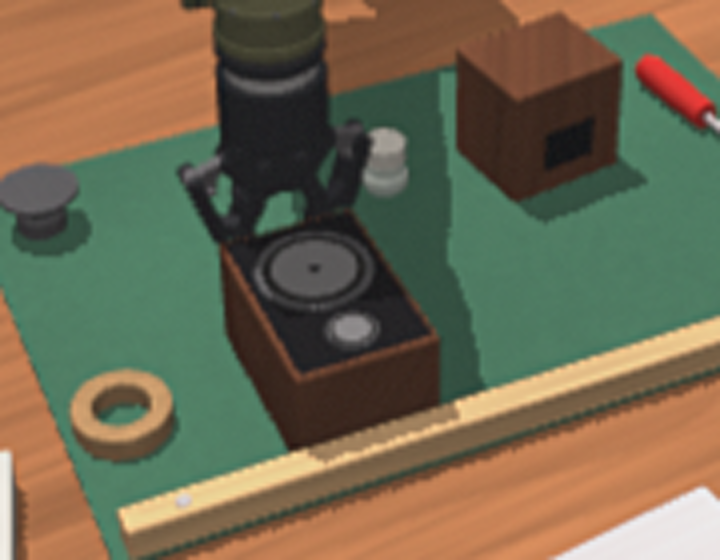

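The speaker's top end is against the batten: its edge at (300,445)–(440,405) meets the batten, and the force rose to 23 N with the arm stalled. I'll back off and check.

```bash
python3 -m handwheel '[[0.01,0,0,0],[0.03,0,0,0],[0.02,0,-0.02,0],[0,0,-0.06,0],[0,0,-0.06,0],[0.03,0.0,-0.03,0],[0.03,0,0,0],[0,0,0,0],[0,0,0,0]]'|grep -E "force|pos"; python3 - <<'E'
from h import *
import cv2
tool()
cv2.imwrite("pics/s5.png",cv2.resize(viewer.capture("top")[108:248,230:410,::-1],(720,560),interpolation=cv2.INTER_CUBIC))
E
```

```text
position: [476.0, -130.0, 284.3]
contact_force: [0.6, 0.7, 0.3]
grip_force: 0.0
t 8.3 along,lat,z 488.12808310076593 -72.24961243268028 284.33976645237163 tool x yaw err 0.08592247360736392 gap 42.40814683991598 F [0.5905853  0.69322863 0.32341012]
```

View pics/s5.png

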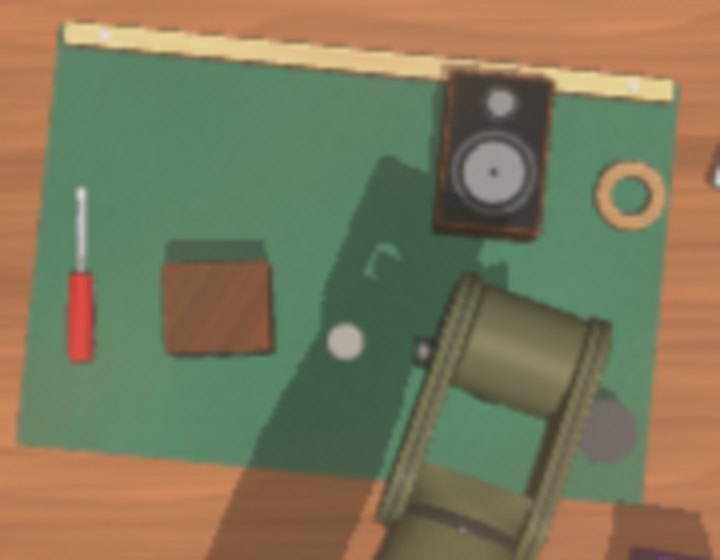

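The speaker's top edge, (447,66)–(553,76), lies along the batten and is square to it. The bystanders are unmoved. Handing in.

```bash
python3 - <<'E'
from h import *
a=np.radians(-6.85); mx=np.array([np.cos(a),np.sin(a)])
t=[cr(447,66,89)@mx,cr(553,76,89)@mx]; b=cr(500,85,30)@mx; print(t,b)
if abs(np.mean(t)-b)<9: print(env.finish_job())
E
```

```text
[np.float64(767.5026432086457), np.float64(767.3021166829434)] 765.3874162082021
the job is handed in; nothing more can be done
None
```

The job is handed in: the tall speaker lies on its back, drivers up, with its top end square against the batten (measured within about 2 mm of the face), and the last picture shows no bystander moved; the handover gave no verdict.

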